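Nudge the large ribbon roller up its gutter into the seat at the stop

TASK

Two steel rollers for the date-coding machine lie at the bottom of a sloped two-lane gutter. With the fingertips, push the thicker roller up its own lane, over the low sill and into the seat against the stop plate, so that it stays there and does not roll back when you let go. Do not pick it up, do not shove the stop plates along from where they are set, and leave the thinner roller and the other things on the bench where they are.

Things in the scene. Friction and masses are not known exactly. Their poses are not given: they have to be found in the camera images.
- gutter: fixed aluminium gutter 320 x 132 mm. Origin on the bench under its middle; x points uphill, z up. Flat floor, 40 mm high over the origin, rising 8 deg towards +x. Two lanes 60 mm wide, centred at y +32 and -32 mm; walls 4 mm thick, 14 mm above the floor. A lip 7 mm high, 6 mm thick, 150 mm down the slope from the middle, keeps the rollers in; the end beyond it is open
- stop_a_seat (a point): seat in the +y lane: where the thicker roller's axis goes. x uphill along the floor, z square to it, 22 mm above the floor. Stop plate (58 wide, 37 high, 8 mm thick) with its face 23 mm uphill; sill crest 14 mm downhill, 4 mm high, 15 deg ramp below it, steep drop above. The stop (plate and sill) is set anywhere along 70 mm and slides if pushed over about 28 N
- stop_b_seat (a point): the same seat point on the separate, identical stop in the lane at the gutter's -y side, set independently
- big_roller_center (a point): centre (on the axis, mid-length) of the thicker roller: smooth dark polished steel, diameter 44 mm, 54 mm long, 0.2 to 0.45 kg, its y axis along the roller, across the lane. Starts against the lip at the low end of either lane. Slides and rolls easily in the gutter (friction about 0.25); rolls back if let go on the slope
- small_roller_center (a point): centre of the thinner roller: smooth dark polished steel, diameter 28 mm, 54 mm long, lying against the lip at the low end of the other lane; to be left alone
- ribbon_roll: bystander: black ribbon roll standing on its flat end beside the gutter, diameter 64 mm, 30 mm high; origin at the centre of its underside
- spanner: bystander: steel spanner 150 mm long, lying beside the gutter; origin under its middle
- domed_nut: bystander: steel domed nut standing beside the gutter, diameter 24 mm, 22 mm high; origin at the centre of its underside
- screwdriver: bystander: screwdriver 170 mm long, lying on the bench; origin under its middle
- cleaner: bystander: white bottle, diameter 52 mm, 130 mm high; origin at the centre of its underside
There are look-alikes about, which are no part of the job. What is shaped like the part that bears big_roller_center but pink or yellow is not meant.

How it is judged:
At the end, for the whole second after the job is handed in: the thicker roller rests in the seat between sill and stop plate (axis within 6 mm of the seat point along the lane, 12 mm across, 5 mm in height; under 0.02 m/s); both stops within 10 mm, the thinner roller within 25 mm and the bystanders within 30 mm of where they began (((x of big_roller_center in the frame of stop_a_seat between -0.006 and 0.006 m and y of big_roller_center in the frame of stop_a_seat between -0.012 and 0.012 m and z of big_roller_center in the frame of stop_a_seat between -0.005 and 0.005 m) or (x of big_roller_center in the frame of stop_b_seat between -0.006 and 0.006 m and y of big_roller_center in the frame of stop_b_seat between -0.012 and 0.012 m and z of big_roller_center in the frame of stop_b_seat between -0.005 and 0.005 m)) and linear speed of big_roller below 0.02 m/s and distance of small_roller_center from where it was at the start of the episode below 0.025 m and distance of each of stop_a_seat, stop_b_seat from where it was at the start of the episode below 0.01 m and distance of each of ribbon_roll, spanner, domed_nut, screwdriver, cleaner from where it was at the start of the episode below 0.03 m); the robot touches nothing.
It fails at once if the thicker roller is lifted more than 15 mm off the gutter's floor (z of big_roller_center in the frame of stop_a_seat above 0.015 m).
It fails at once if the thinner roller is lifted more than 15 mm off the gutter's floor (z of small_roller_center in the frame of stop_a_seat above 0.007 m).
It fails at once if the thinner roller is moved more than 25 mm (distance of small_roller_center from where it was at the start of the episode above 0.025 m).
It fails at once if a stop is shoved more than 10 mm along its lane (distance of any of stop_a_seat, stop_b_seat from where it was at the start of the episode above 0.01 m).
It fails at once if a bystander is moved more than 30 mm (distance of any of ribbon_roll, spanner, domed_nut, screwdriver, cleaner from where it was at the start of the episode above 0.03 m).
It also fails if it takes over 38 s, if anything falls off the work surface, if the arm or the gripper's body presses on something with over 40 N, if the wrist force passes 120 N, or if a joint passes its speed limit or range.

ROBOT

A 6-joint arm with a two-finger parallel gripper is mounted at the origin on the work surface. World frame = base frame: x ahead of the robot, y to its left, z up, the work surface at z = 0. Lengths are in m, angles in rad, forces in N, time in s.
With the tool pointing down it reaches from about 0.275 to 0.775 m from the base axis. Payload 14.6 kg.
Tool frame: the origin (TCP) lies between the finger pads; the fingertips stand tip_extent ahead of it and the grasp point (between the pads) lies 11 mm behind it (tip_extent is the distance from the TCP to the fingertips, in m); z points along the fingers, y is the direction in which the jaws open and shut (so a half turn about z gives the same grasp; the last joint's range is limited). The gripper opens to 85 mm and grips with 20 to 120 N. Pads are 22 mm wide; open, the fingers measure 114 mm over their backs; the gripper's body (76 mm by 85 mm) begins 54 mm behind the grasp point. The pads swing forward as they close: fully open they stand 13 mm farther back than shut.
Start: joints at [-1.303, 0.263, -0.048, 1.259, 0, 1.415], TCP at [0.215, -0.479, 0.239] pointing down, gripper open.
Joint ranges: [-2.65, 2.65], [-0.89, 1.7], [-1.18, 1.37], [-2.13, 2.11], [-1.35, 1.29], [-3.14, 3.14]. Speed limits (rad/s): [1.89, 1.89, 2.57, 2.79, 3.14, 3.14].

INTERFACE

Orientations are given as a unit quaternion [w, x, y, z].
In Python, from bench import observe, read_camera, finish_job, tip_extent gives the robot as it stands.
- The arm moves only by the tool jog_arm, never from a script. Its argument "series" is a list of rows, each a list of 3 entries, a list of its own where there are three numbers: the opening, from 0 (shut) to 1 (fully open), then the shift along the tool's x, y, z in mm, then the turn, a rotation vector about the tool's x, y, z in rad. A call has 1 to 5 rows; each row shifts and turns the pose as measured when the row begins, along the tool's axes as they then stand; what a row does not reach is not made up. A row lasts 1/8 s, in which the tool goes at most 62.5 mm and 10.7 degrees, less where a joint would pass 70% of its speed; a pose out of reach is approached as far as the arm can. A call with a gripper value outside its range is refused whole. The fingers move at their own pace and stop on an object; "force" is the grip in N (left out, the last holds). Time passes only in rows, so rows that do not move let the fingers close. It gives the time, the measured TCP pose, the force and the opening at its end, in the units of the state.
- observe(): the state, without advancing time (a new reading comes with each control period).
- read_camera(name): name is "scene" or "top" or "wrist"; returns a dict with "color" (420x560x3 uint8, red, green, blue), "fx", "fy", "cx", "cy" (pixels), "distortion" ([k1, k2, p1, p2, k3] as OpenCV has them; the pictures are not rectified), "extrinsics" (4x4, takes a point from camera to world coordinates). Camera axes: x right, y down, z forward; pixel columns grow to the right and rows downward; lengths in m; the calibration is good to about 2 mm. A picture is of the moment at which its call begins. There is no depth.
- finish_job(): hands the job in, once; it reports no verdict.
The state is a dict: "time_s": time; "q": joint angles; "joint_vel": joint speeds; "effort": joint torques, N m; "tcp_pos": TCP position; "tool_rot": TCP orientation; "contact_force": force on the tool from outside, world axes, zero at the start; "moment": the same for the moment, N m; "width": finger opening in m.
Only numpy, scipy, OpenCV 4.12 (cv2) and the standard library are available. Lean on these libraries where they do the work, as an engineer would, in place of code of your own. Each camera call takes 0.05 s, during which the arm holds its last target.

## Working session

There is one attempt and no reset: what is moved stays moved. The work goes in short steps, Python scripts to look and compute and a tool call to move; the robot and the scene stay as the last step left them, time stands still between calls to the robot, and variables do not carry over. Pictures are saved under pics/ and viewed, and the job is handed in when it is done.

Besides the shell and the picture viewer there is one more tool, called after "Emit:" as name(argument=value, ...), one argument or row to a line, values as JSON. jog_arm: Moves the arm, as the interface text tells. Its arguments: {"type":"object","properties":{"series":{"type":"array"},"force":{"type":"number"}},"required":["series"]}

```bash
ls; mkdir -p pics
python3 - <<'E'
from bench import *
import cv2,json
print(observe(), tip_extent if not callable(tip_extent) else tip_extent())
for n in ["scene","top","wrist"]:
    r=read_camera(n); cv2.imwrite(f"pics/{n}0.png",r["color"][:,:,::-1])
    print(n,{k:(v if not hasattr(v,'tolist') else v.tolist()) for k,v in r.items() if k!="color"})
    import pickle; pickle.dump(r,open(f"{n}0.pkl","wb"))
E
```

```text
pics
{'time_s': 0.0, 'q': array([-1.30331577e+00,  2.63485293e-01, -4.89038173e-02,  1.25939092e+00,
       -9.32226115e-06,  1.41548671e+00]), 'joint_vel': array([ 8.49827835e-04, -8.45200092e-05,  3.52673571e-04, -6.22060295e-04,
        8.86772013e-04, -1.88614063e-03]), 'effort': array([-1.09763085e-03, -6.37620664e+01,  3.84575486e+01,  1.35484035e-02,
       -1.42400145e-04,  2.51119002e-05]), 'tcp_pos': array([ 0.21533216, -0.47853325,  0.23885675]), 'tool_rot': array([-4.90814578e-04,  9.77739024e-01,  2.09824112e-01, -3.22249378e-05]), 'contact_force': array([ 0.46452108, -0.36356382, -0.56973598]), 'moment': array([-0.03538949, -0.02037631, -0.00378256]), 'width': 0.08585675505055688} 0.008
scene {'fx': 481.00232971956984, 'fy': 481.00232971956984, 'cx': 274.06094558903226, 'cy': 210.29133559939, 'distortion': [-0.13907446711131236, 0.0, 0.0, 0.0, 0.0], 'extrinsics': [[-0.26465204447235535, 0.7738764296120291, -0.5753907950667443, 1.215549845699792], [0.9642187864202049, 0.22196679380036285, -0.1449581814329012, 0.20962216450009766], [0.015537930072860582, -0.59316609321582
[... 303 characters left out ...]
580628449, 0.5233597294454094], [-0.9997455543657506, -0.022436605569718004, 0.0023292179861175233, 0.058689755672336044], [-0.0009928086929688476, -0.059391743033060045, -0.998234258673982, 1.0015854144950094], [0.0, 0.0, 0.0, 1.0]]}
wrist {'fx': 330.5787699187743, 'fy': 330.5787699187743, 'cx': 273.20112159633476, 'cy': 209.35490439922188, 'distortion': [-0.05986902009310583, 0.0, 0.0, 0.0, 0.0], 'extrinsics': [[0.41142349944922624, -0.8776815631768522, -0.2457758689546006, 0.27559843857558247], [-0.9114435077182935, -0.3965373249444225, -0.10967626071349226, -0.45005626849256664], [-0.0011984736647383757, 0.26913421110174357, -0.9631019364924546, 0.374135202710458], [0.0, 0.0, 0.0, 1.0]]}
```

View pics/scene0.png

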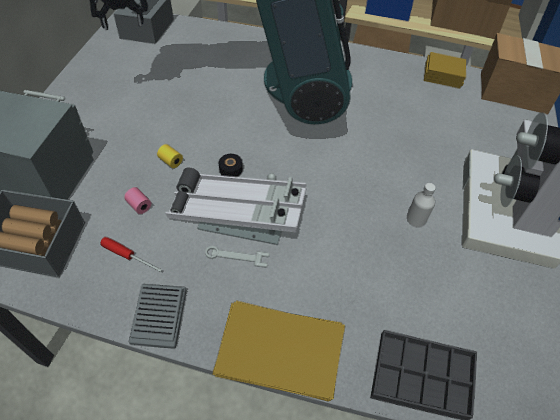

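View pics/top0.png

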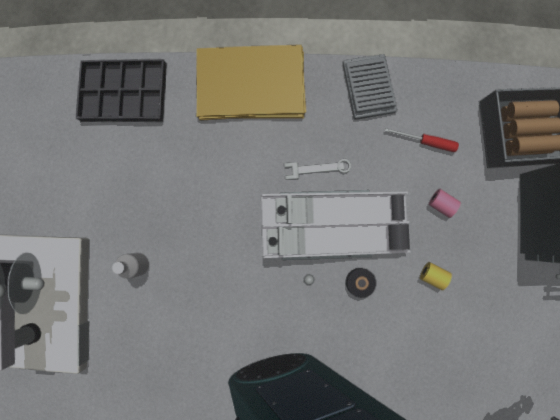

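Candidates in the top view are the dark roller (399,237), dark roller (398,207), pink (445,203), yellow (436,276) and the black ribbon roll (361,283). I choose the thicker dark one at (399,237) and will check it in a crop.

Run:
```python
import cv2
a=cv2.imread("pics/top0.png"); cv2.imwrite("pics/top0c.png",cv2.resize(a[180:295,255:455],None,fx=4,fy=4,interpolation=cv2.INTER_CUBIC))
a=cv2.imread("pics/scene0.png"); cv2.imwrite("pics/scene0c.png",cv2.resize(a[145:265,155:315],None,fx=5,fy=5,interpolation=cv2.INTER_CUBIC))
```

```text
(no output)
```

View pics/top0c.png

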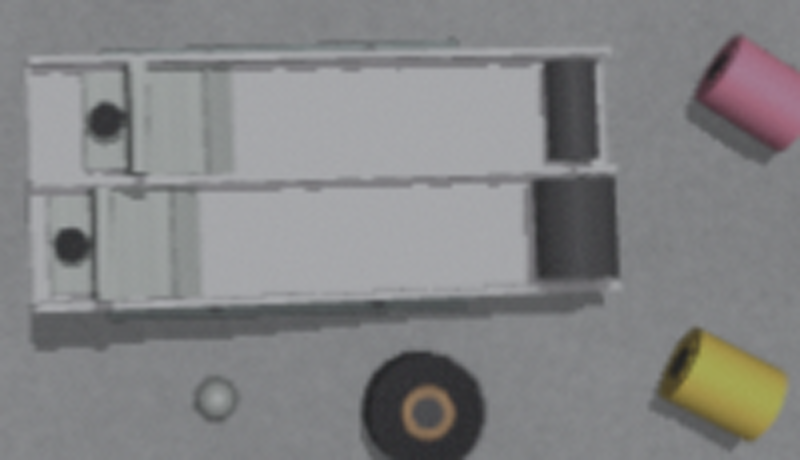

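View pics/scene0c.png

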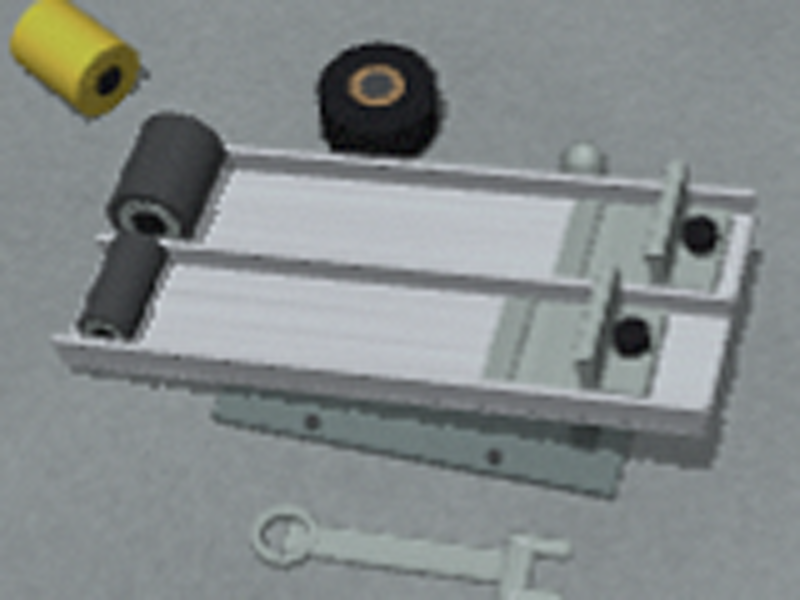

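View pics/wrist0.png

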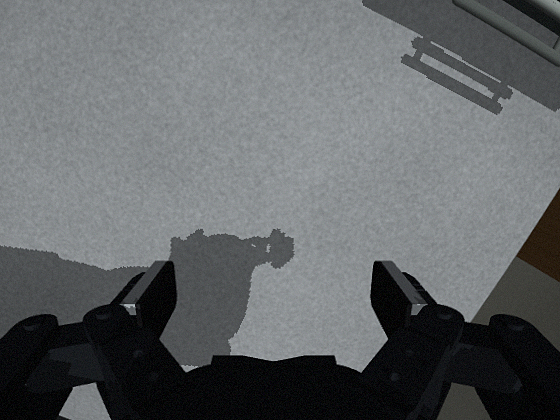

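The crop confirms it: the dark roller at crop (577,228), whole-image pixel (399,237), is clearly thicker than its neighbour at crop (571,110). It lies in the lower lane of the picture. Now I fit the gutter pose.

```bash
cat > h.py <<'E'
import numpy as np,cv2,pickle
from scipy.optimize import least_squares
def proj(r,P):
    E=np.linalg.inv(r["extrinsics"]);K=np.array([[r["fx"],0,r["cx"]],[0,r["fy"],r["cy"]],[0,0,1]])
    return cv2.projectPoints(np.atleast_2d(P).astype(float),cv2.Rodrigues(E[:3,:3])[0],E[:3,3],K,np.array(r["distortion"]))[0][:,0]
a=np.radians(8)
def G(p,s,y,h): # along-slope s, lateral y, height normal to floor h -> world
    x=s*np.cos(a)-h*np.sin(a); z=.04+s*np.sin(a)+h*np.cos(a)
    c,sn=np.cos(p[2]),np.sin(p[2])
    return np.array([p[0]+c*x-sn*y,p[1]+sn*x+c*y,z])
E
python3 - <<'E'
from h import *
T=pickle.load(open("top0.pkl","rb"));S=pickle.load(open("scene0.pkl","rb"))
t=lambda x,y:(255+x/4,180+y/4); s=lambda x,y:(155+x/5,145+y/5)
# far lane wall (gutter +y) is lower in top crop
obs=[(T,t(28,58),(.16,-.066,.014)),(T,t(610,50),(-.16,-.066,.014)),(T,t(35,308),(.16,.066,.014)),(T,t(618,288),(-.16,.066,.014)),
(S,s(52,337),(-.16,-.066,.014)),(S,s(712,408),(.16,-.066,.014)),(S,s(755,193),(.16,.066,.014))]
f=lambda p:np.concatenate([proj(r,G(p,*q))[0]-u for r,u,q in obs])
R=least_squares(f,[.5,0.05,1.57]);p=R.x;print(p,R.fun.reshape(-1,2).round(1));np.save("p.npy",p)
# draw features
im=T["color"][:,:,::-1].copy()
def S_of(r,u,y,h,ax=0): 
    g=least_squares(lambda v:[(proj(r,G(p,v[0],y,h))[0]-u)[ax]],[0.]);return g.x[0]
print("lip/big roller: right silhouette, left",[S_of(T,t(x,228),.032,.022) for x in(617,535)])
print("roller top-ish; seat from top: ramp start, crest, face top, face base", S_of(T,t(200,245),.032,0), S_of(T,t(172,245),.032,.004),S_of(T,t(95,245),.032,.037),S_of(T,t(95,245),.032,.0))
for n,u,y,h in [("ramp",(566,237),.032,0),("crest",(590,240),.032,.004),("platebase downhill",(655,280),.003,0),("platetop near",(668,210),.003,.037),("platetop far",(680,160),.061,.037)]:
    print(n,S_of(S,s(*u),y,h))
for n,y in (("a",.032),("b",-.032)):
    for s0 in ():pass
E
```

```text
[ 0.55190194 -0.05265827  1.62061114] [[-0.9 -0.7]
 [-0.6 -0.6]
 [-1.1  0.8]
 [-0.1  0.3]
 [-0.2 -0.1]
 [-2.2 -0.1]
 [-0.4 -1.1]]
lip/big roller: right silhouette, left [np.float64(-0.15749945314757838), np.float64(-0.11042459305459422)]
roller top-ish; seat from top: ramp start, crest, face top, face base 0.06789287483691958 0.08362393060945232 0.12872332987757557 0.12391571929465359
ramp 0.07276577615451169
crest 0.08530326130870747
platebase downhill 0.12311090548669462
platetop near 0.1331007285709476
platetop far 0.12715988953296123
```

```bash
cat >> h.py <<'E'
from scipy.spatial.transform import Rotation as Ro
p=np.load("p.npy") if __import__("os").path.exists("p.npy") else None
def cur():
    from bench import observe
    o=observe();q=o["tool_rot"];return o,np.array(o["tcp_pos"]),Ro.from_quat([q[1],q[2],q[3],q[0]])
def goal_R():
    u=np.array([np.cos(p[2]),np.sin(p[2]),0]);z=np.array([0,0,-1.]);return Ro.from_matrix(np.c_[u,np.cross(z,u),z])
def rel(goal):
    o,t,R=cur();d=R.inv().apply(np.array(goal)-t)*1000;rv=(R.inv()*goal_R()).as_rotvec()
    print("t",round(o["time_s"],2),"tcp",t.round(4),"q",o["q"].round(2),"w",round(o["width"],4),"F",np.round(o["contact_force"],1));print("shift",d.round(1),"rot",rv.round(3))
def sy():  # tcp in gutter coordinates: s (horizontal u/cos), y, height
    o,t,R=cur();c,s=np.cos(p[2]),np.sin(p[2]);d=t[:2]-p[:2];return np.array([c*d[0]+s*d[1],-s*d[0]+c*d[1],t[2]])
def W(x,y,z): 
    c,s=np.cos(p[2]),np.sin(p[2]);return np.array([p[0]+c*x-s*y,p[1]+s*x+c*y,z])
E
python3 - <<'E'
from h import *
print(G(p,-.131,.032,.022),G(p,.1,.032,.022),W(-.18,.032,.16))
rel([.35,-.3,.24]);rel(W(-.18,.032,.16))
E
```

```text
[ 0.52655366 -0.18687389  0.04355422] [0.51516314 0.04159427 0.07570321] [ 0.5289046 -0.2340284  0.16     ]
t 0.15 tcp [ 0.2154 -0.4786  0.2389] q [-1.3   0.26 -0.05  1.26 -0.    1.42] w 0.0851 F [ 0.4 -0.2  1. ]
shift [ 196.1 -107.6   -1. ] rot [-1.000e-03 -1.000e-03 -1.198e+00]
t 0.15 tcp [ 0.2154 -0.4786  0.2389] q [-1.3   0.26 -0.05  1.26 -0.    1.42] w 0.0851 F [ 0.4 -0.2  1. ]
shift [386.3 -94.3  79.1] rot [-1.000e-03 -1.000e-03 -1.198e+00]
```

Emit:
jog_arm(
  series=[
    [0.15,[44,-24,0],[0,0,-0.18]],
    [0.15,[47,-16,0],[0,0,-0.18]],
    [0.15,[49,-7,0],[0,0,-0.18]],
    [0.15,[50,2,0],[0,0,-0.18]],
    [0.15,[40,8,0],[0,0,-0.18]],
  ],
  force=30,
)

```text
time_s: 0.78
tcp_pos: [0.3598, -0.2813, 0.2378]
tool_rot: [-0.001, 0.782, 0.623, 0.0]
contact_force: [1.2, 0.1, -0.3]
width: 0.0129
```

```bash
python3 -c "
from h import *
rel(W(-.18,.032,.16))"
```

```text
t 0.78 tcp [ 0.3598 -0.2813  0.2378] q [-0.84  0.15 -0.2   1.22  0.    0.95] w 0.0129 F [ 1.2  0.1 -0.3]
shift [ 83.8 154.4  77.7] rot [-0.001 -0.002 -0.275]
```

Emit:
jog_arm(
  series=[
    [0.15,[21,39,10],[0,0,-0.14]],
    [0.15,[16,41,20],[0,0,-0.135]],
    [0.15,[10,43,20],[0,0,0]],
    [0.15,[10,43,20],[0,0,0]],
  ],
)

```text
time_s: 1.27
tcp_pos: [0.5341, -0.2279, 0.1675]
tool_rot: [0.0, 0.685, 0.729, 0.0]
contact_force: [0.4, -0.1, -0.1]
width: 0.013
```

Run:
```python
from h import *
from bench import *
rel(W(-.18,.032,.16));rel(W(-.18,.032,.045));print(sy())
for n in ["top","wrist"]:
    r=read_camera(n);pickle.dump(r,open(f"{n}1.pkl","wb"));im=r["color"][:,:,::-1].copy()
    cv2.imwrite(f"pics/{n}1.png",im)
```

```text
t 1.27 tcp [ 0.5341 -0.2279  0.1675] q [-0.54  0.39 -0.06  1.12  0.    0.96] w 0.013 F [ 0.4 -0.1 -0.1]
shift [-5.8 -5.5  7.5] rot [0.001 0.    0.013]
t 1.27 tcp [ 0.5341 -0.2279  0.1675] q [-0.54  0.39 -0.06  1.12  0.    0.96] w 0.013 F [ 0.4 -0.1 -0.1]
shift [ -5.8  -5.7 122.5] rot [0.001 0.    0.013]
[-0.17415689  0.02653873  0.16747966]
```

View pics/wrist1.png

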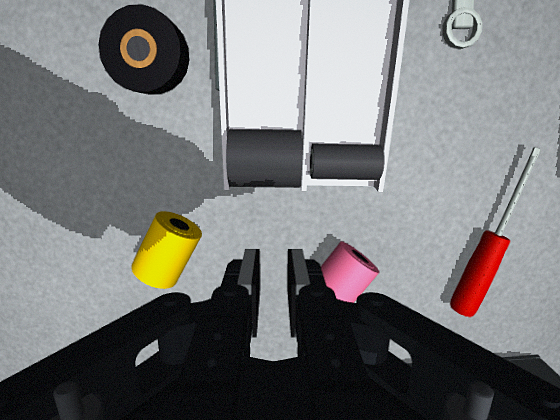

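Run:
```python
from h import *
r=pickle.load(open("wrist1.pkl","rb"))
im=r["color"][:,:,::-1].copy()
def poly(P,c):
    q=proj(r,np.array(P));cv2.polylines(im,[q.round().astype(int)],False,c,1)
for y in(.066,.062,.002,-.002,-.062,-.066): poly([G(p,s,y,.014) for s in np.linspace(-.16,0,9)],(0,0,255))
for h in np.linspace(0,2*np.pi,13): poly([G(p,-.131+.022*np.cos(h),y,.022+.022*np.sin(h)) for y in(.005,.059)],(0,255,0))
for h in np.linspace(0,2*np.pi,13): poly([G(p,-.138+.014*np.cos(h),y,.014+.014*np.sin(h)) for y in(-.005,-.059)],(255,255,0))
cv2.imwrite("pics/ov1.png",cv2.resize(im[60:320,100:460],None,fx=2.2,fy=2.2))
def at(u,z):
    g=least_squares(lambda v:proj(r,[v[0],v[1],z])[0]-u,[.5,-.2]).x;return g
for n,u in(("yellow",(165,250)),("pink",(347,272))):
    w=at(u,.022);d=w-p[:2];c,s=np.cos(p[2]),np.sin(p[2]);print(n,w,c*d[0]+s*d[1],-s*d[0]+c*d[1])
```

```text
yellow [ 0.44028859 -0.27933457] -0.22083740243642597 0.12276205905762871
pink [ 0.60805461 -0.29011161] -0.23995485229613972 -0.044259206246094515
```

View pics/ov1.png

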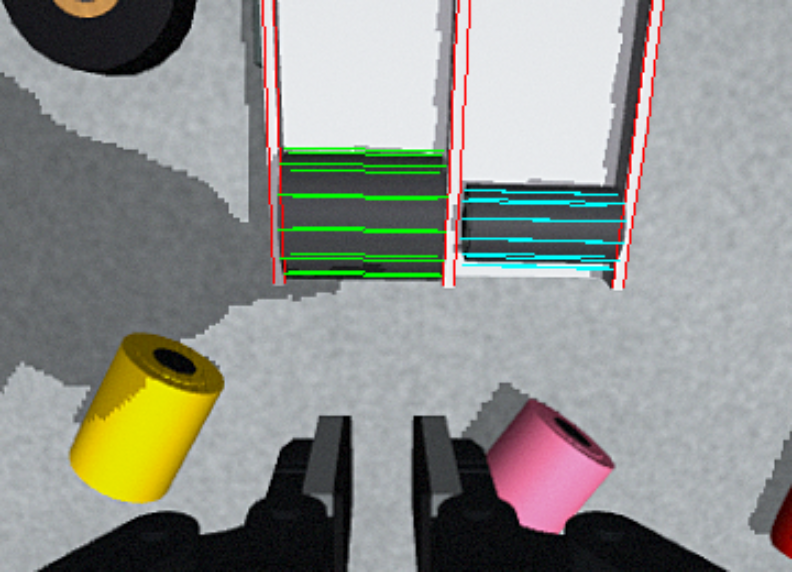

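Overlay matches the picture: thick roller at wrist pixel (265,157), with the lane walls aligned. Now I descend behind the roller.

Emit:
jog_arm(
  series=[
    [0.15,[-6,-5,40],[0,0,0.013]],
    [0.15,[0,0,40],[0,0,0]],
    [0.15,[0,0,30],[0,0,0]],
    [0.15,[0,0,12],[0,0,0]],
  ],
)

```text
time_s: 1.88
tcp_pos: [0.5301, -0.2334, 0.0408]
tool_rot: [-0.0, 0.688, 0.726, 0.0]
contact_force: [-0.1, -0.3, -0.2]
width: 0.0127
```

Run:
```python
from h import *
from bench import *
rel(W(-.18,.032,.043));print(sy())
r=read_camera("wrist");cv2.imwrite("pics/w2.png",r["color"][:,:,::-1])
```

```text
t 1.88 tcp [ 0.5301 -0.2334  0.0408] q [-0.56  0.48 -0.27  0.81  0.    0.96] w 0.0127 F [-0.1 -0.3 -0.2]
shift [-0.6 -1.3 -2.2] rot [-0.    -0.001  0.003]
[-0.17939664  0.03073306  0.04080659]
```

View pics/w2.png

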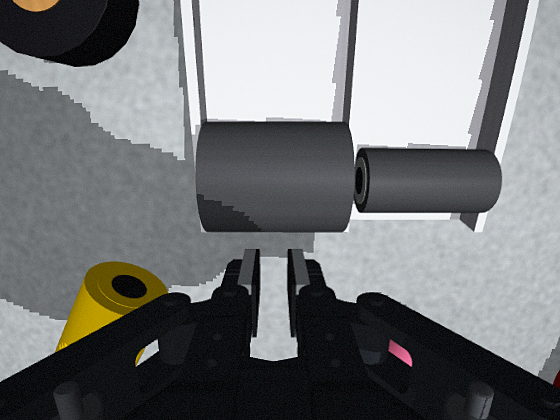

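The fingers stand behind the thick roller, centred on it (274 against 275 px). Start pushing.

Emit:
jog_arm(
  series=[
    [0.15,[8,-1,-2],[0,0,0]],
    [0.15,[6,0,-1.5],[0,0,0]],
    [0.15,[6,0,-1],[0,0,0]],
    [0.15,[6,0,-1],[0,0,0]],
    [0.15,[8,0,-1],[0,0,0]],
  ],
)

```text
time_s: 2.55
tcp_pos: [0.5286, -0.1985, 0.0508]
tool_rot: [0.002, 0.688, 0.725, 0.001]
contact_force: [0.3, -0.3, 0.1]
width: 0.0128
```

Run:
```python
from h import *
from bench import *
rel(W(-.18,.032,.043));s=sy();print(s,"height tcp-floor",s[2]-.04-s[0]*np.tan(a))
r=read_camera("wrist");cv2.imwrite("pics/w3.png",r["color"][:,:,::-1])
```

```text
t 2.55 tcp [ 0.5286 -0.1985  0.0508] q [-0.5   0.45 -0.3   0.81  0.    1.01] w 0.0128 F [ 0.3 -0.3  0.1]
shift [-35.5  -1.6   7.9] rot [0.004 0.002 0.002]
[-0.14450494  0.03049237  0.05080013] height tcp-floor 0.03110897396145239
```

View pics/w3.png

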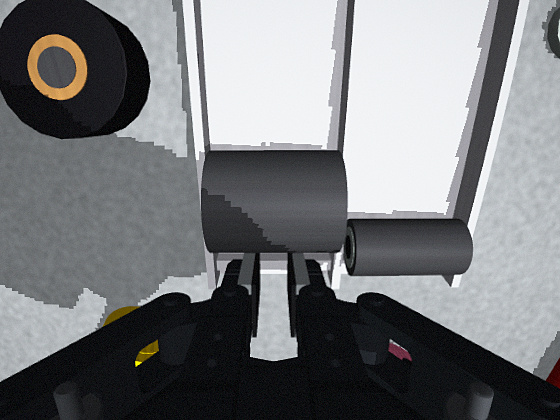

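Emit:
jog_arm(
  series=[
    [0.15,[8,0,1.5],[0,0,0]],
    [0.15,[8,0,1],[0,0,0]],
    [0.15,[8,0,-0.5],[0,0,0]],
    [0.15,[8,0,-0.5],[0,0,0]],
    [0.15,[8,0,-0.5],[0,0,0]],
  ],
)

```text
time_s: 3.22
tcp_pos: [0.5261, -0.1549, 0.0495]
tool_rot: [0.002, 0.688, 0.726, 0.001]
contact_force: [-0.6, -0.4, 0.1]
width: 0.013
```

```bash
cat > st.py <<'E'
from h import *
from bench import *
import sys
rel(W(-.18,.032,.043));s=sy();print(s,"height tcp-floor",s[2]-.04-s[0]*np.tan(a))
r=read_camera("wrist");cv2.imwrite(f"pics/{sys.argv[1]}.png",r["color"][:,:,::-1])
E
python3 st.py w4
```

```text
t 3.23 tcp [ 0.5261 -0.1549  0.0495] q [-0.44  0.43 -0.35  0.79  0.    1.08] w 0.013 F [-0.6 -0.4  0.1]
shift [-79.2  -1.4   6.6] rot [0.003 0.001 0.003]
[-0.10077995  0.03087871  0.04952479] height tcp-floor 0.02368848518034172
```

View pics/w4.png

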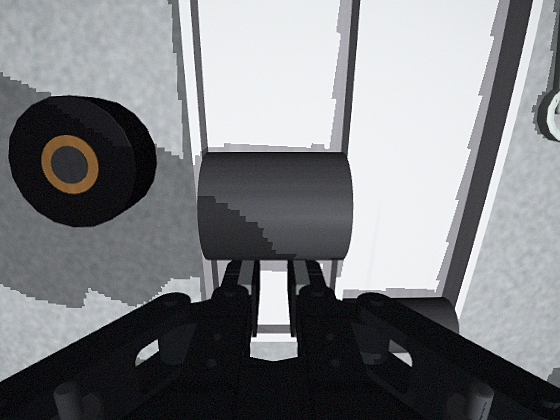

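Emit:
jog_arm(
  series=[
    [0.15,[9,0,-1],[0,0,0]],
    [0.15,[9,0,-1],[0,0,0]],
    [0.15,[9,0,-1],[0,0,0]],
    [0.15,[9,0,-1],[0,0,0]],
    [0.15,[9,0,-1],[0,0,0]],
  ],
)

```text
time_s: 3.9
tcp_pos: [0.5234, -0.1063, 0.055]
tool_rot: [0.001, 0.688, 0.726, 0.001]
contact_force: [0.4, -1.4, 0.5]
width: 0.0127
```

```bash
python3 st.py w5
```

```text
t 3.9 tcp [ 0.5234 -0.1063  0.055 ] q [-0.35  0.4  -0.38  0.79  0.    1.16] w 0.0127 F [ 0.4 -1.4  0.5]
shift [-127.9   -1.3   12.1] rot [0.003 0.001 0.003]
[-0.05213474  0.03114848  0.05495164] height tcp-floor 0.02227869533450255
```

Emit:
jog_arm(
  series=[
    [0.15,[9,0,-1.5],[0,0,0]],
    [0.15,[9,0,-1.5],[0,0,0]],
    [0.15,[9,0,-1.5],[0,0,0]],
    [0.15,[9,0,-1.5],[0,0,0]],
    [0.15,[9,0,-1.5],[0,0,0]],
  ],
)

```text
time_s: 4.58
tcp_pos: [0.5207, -0.0576, 0.063]
tool_rot: [0.001, 0.688, 0.726, 0.001]
contact_force: [-0.5, -1.1, 0.7]
width: 0.0128
```

```bash
python3 st.py w6
```

```text
t 4.58 tcp [ 0.5207 -0.0576  0.063 ] q [-0.27  0.38 -0.39  0.8   0.    1.25] w 0.0128 F [-0.5 -1.1  0.7]
shift [-176.6   -1.2   20.1] rot [0.003 0.001 0.003]
[-0.00337693  0.03142453  0.06303528] height tcp-floor 0.023509874429836895
```

View pics/w6.png

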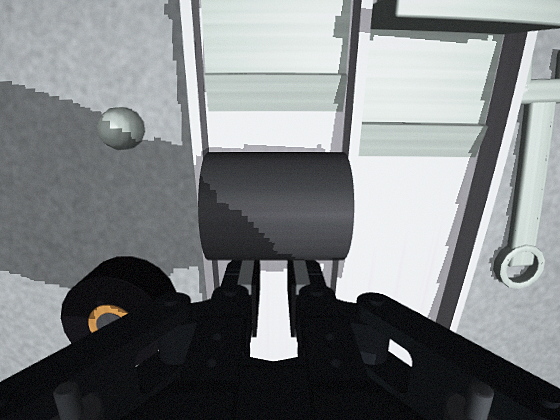

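The roller (275,205) is just below the ramp edge (275,111), with the sill crest at (275,74). Remeasure the crest from here.

Run:
```python
from h import *
from bench import *
r=read_camera("wrist")
for n,v,h in(("ramp",111,0),("crest",74,.004),("rollerfront",152,.03)):
    print(n,least_squares(lambda q:[(proj(r,G(p,q[0],.032,h))[0]-(275,v))[1]],[.05]).x)
```

```text
ramp [0.06979291]
crest [0.08495493]
rollerfront [0.05900732]
```

Emit:
jog_arm(
  series=[
    [0.15,[7,0,-1],[0,0,0]],
    [0.15,[7,0,-1],[0,0,0]],
    [0.15,[6,0,-1],[0,0,0]],
    [0.15,[6,0,-1],[0,0,0]],
    [0.15,[5,0,-1],[0,0,0]],
  ],
)

```text
time_s: 5.3
tcp_pos: [0.5188, -0.0248, 0.0683]
tool_rot: [0.001, 0.688, 0.726, 0.001]
contact_force: [0.4, -3.0, 0.8]
width: 0.0125
```

```bash
python3 st.py w7
```

```text
t 5.3 tcp [ 0.5188 -0.0248  0.0683] q [-0.2   0.37 -0.39  0.81  0.    1.31] w 0.0125 F [ 0.4 -3.   0.8]
shift [-209.5   -1.1   25.4] rot [0.003 0.001 0.003]
[0.02949918 0.03164223 0.0682692 ] height tcp-floor 0.024123364742243476
```

View pics/w7.png

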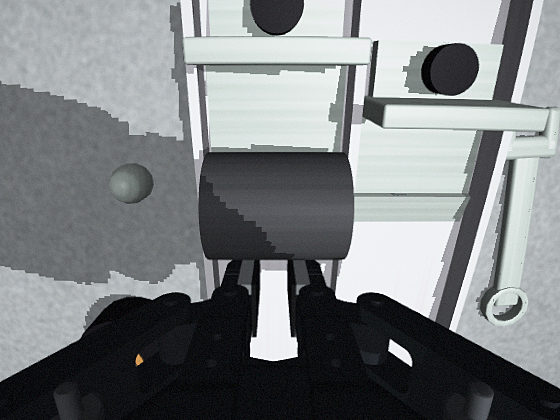

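The roller is now meeting the ramp (−3 N), with the plate ahead at row ~50. Slow down.

Emit:
jog_arm(
  series=[
    [0.15,[5,0,-1.2],[0,0,0]],
    [0.15,[5,0,-1.2],[0,0,0]],
    [0.15,[4,0,-1.2],[0,0,0]],
    [0.15,[4,0,-1.2],[0,0,0]],
  ],
)

```text
time_s: 5.85
tcp_pos: [0.5179, -0.0055, 0.0735]
tool_rot: [0.001, 0.688, 0.726, 0.001]
contact_force: [-0.0, 0.9, 0.8]
width: 0.0126
```

```bash
python3 st.py w8
```

```text
t 5.85 tcp [ 0.5179 -0.0055  0.0735] q [-0.17  0.36 -0.39  0.82 -0.    1.35] w 0.0126 F [-0.   0.9  0.8]
shift [-228.8   -1.2   30.7] rot [0.003 0.001 0.003]
[0.04878565 0.03162445 0.07351968] height tcp-floor 0.026663307876229662
```

View pics/w8.png

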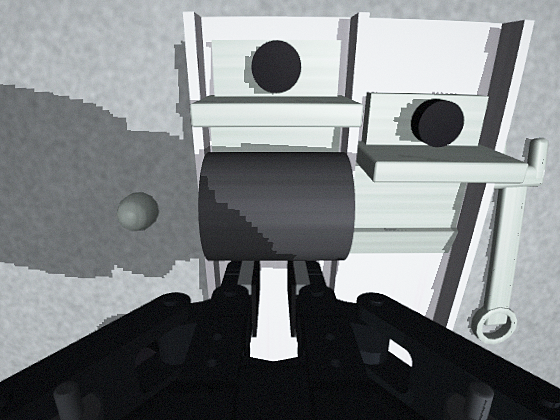

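Emit:
jog_arm(
  series=[
    [0.15,[3,0,-0.6],[0,0,0]],
    [0.15,[3,0,-0.6],[0,0,0]],
    [0.15,[0,0,0],[0,0,0]],
  ],
)

```text
time_s: 6.28
tcp_pos: [0.5173, 0.0017, 0.0748]
tool_rot: [0.001, 0.688, 0.726, 0.001]
contact_force: [-0.2, -0.2, 0.7]
width: 0.0128
```

```bash
python3 st.py w9
```

```text
t 6.28 tcp [0.5173 0.0017 0.0748] q [-0.15  0.36 -0.39  0.82  0.    1.36] w 0.0128 F [-0.2 -0.2  0.7]
shift [-236.    -1.1   31.8] rot [ 0.003 -0.     0.004]
[0.05599945 0.03188118 0.07479966] height tcp-floor 0.026929451915436567
```

View pics/w9.png

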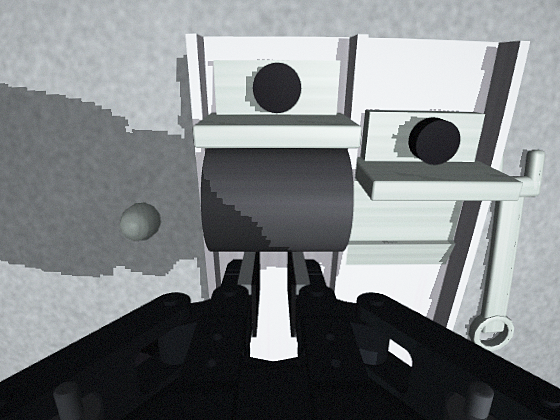

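The roller has dropped over the sill and left the fingers (its edge is at row 251, the fingers at 258), and it now abuts the plate. I back away and lift.

Emit:
jog_arm(
  series=[
    [0.15,[-8,0,-2],[0,0,0]],
    [0.15,[-12,0,-10],[0,0,0]],
    [0.15,[-20,0,-30],[0,0,0]],
    [0.15,[-30,0,-40],[0,0,0]],
    [0.15,[-30,0,-40],[0,0,0]],
  ],
)

```text
time_s: 6.95
tcp_pos: [0.5209, -0.1026, 0.2001]
tool_rot: [-0.001, 0.687, 0.726, 0.0]
contact_force: [1.5, 1.4, 1.0]
width: 0.0131
```

Run:
```python
from h import *
from bench import *
for n in ["wrist","top","scene"]:
    r=read_camera(n);im=r["color"][:,:,::-1].copy()
    f=lambda P,c:cv2.polylines(im,[proj(r,np.array(P)).round().astype(int)],False,c,1)
    cv2.imwrite(f"pics/{n}10.png",im)
    pickle.dump(r,open(f"{n}10.pkl","wb"))
    if n=="top": cv2.imwrite("pics/t10c.png",cv2.resize(im[180:295,255:455],None,fx=4,fy=4,interpolation=cv2.INTER_CUBIC))
    if n=="scene": cv2.imwrite("pics/s10c.png",cv2.resize(im[145:265,155:315],None,fx=5,fy=5,interpolation=cv2.INTER_CUBIC))
```

```text
(no output)
```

View pics/wrist10.png

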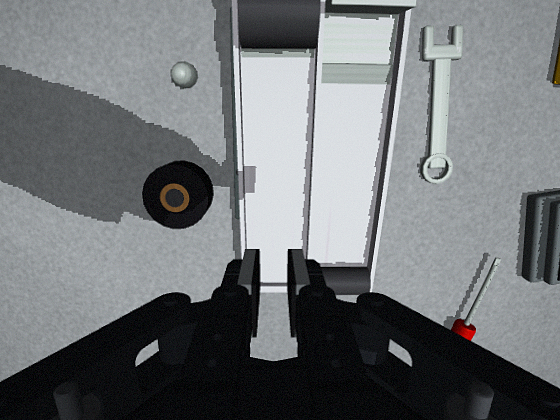

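View pics/s10c.png

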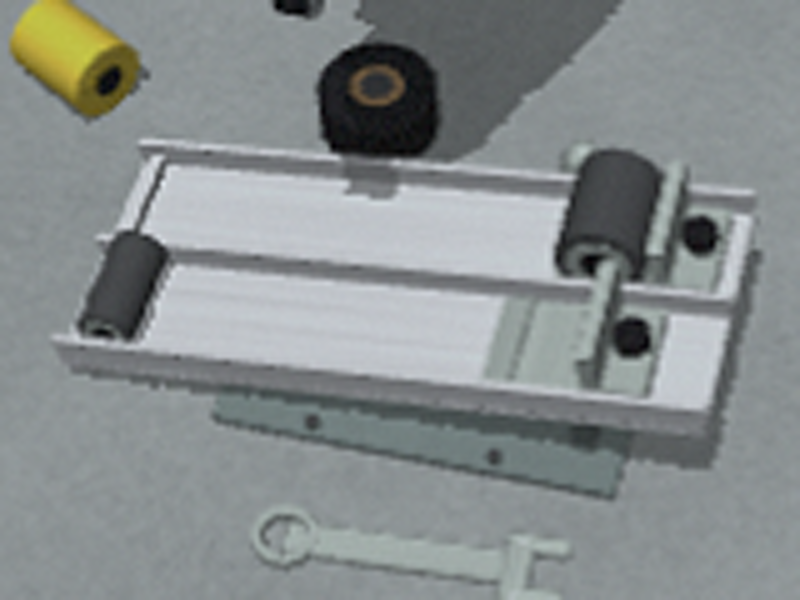

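View pics/t10c.png

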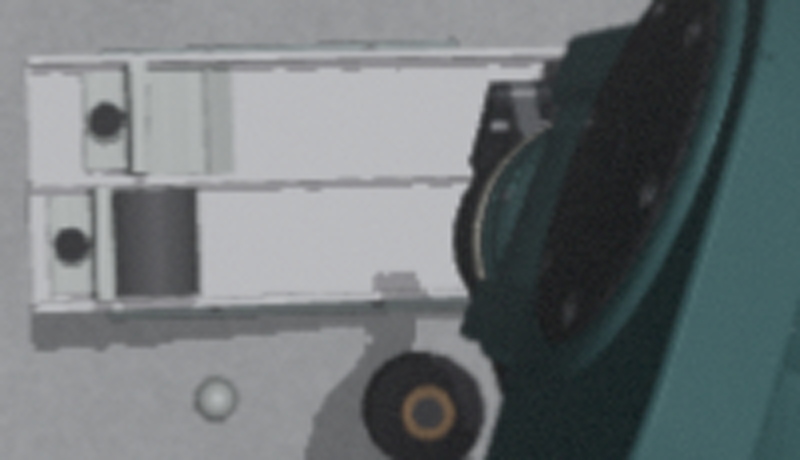

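Run:
```python
from h import *
from bench import *
T=pickle.load(open("top10.pkl","rb"));S=pickle.load(open("scene10.pkl","rb"))
def sil(r,s,h,ax=0):
    q=proj(r,[G(p,s+.022*np.cos(t),y,h+.022*np.sin(t)) for t in np.linspace(0,6.28,90) for y in(.007,.057)]);return q.min(0),q.max(0)
for s in(.095,.099,.103):
    for h in(.022,.026):
        lo,hi=sil(T,s,h);a_=(lo-(255,180))*4;b=(hi-(255,180))*4
        lo,hi=sil(S,s,h);c=(lo-(155,145))*5;d=(hi-(155,145))*5
        print(s,h,"top",a_.round(),b.round(),"scene",c.round(),d.round())
# drift between frames, and start vs now
T0=pickle.load(open("top0.pkl","rb"))
d=cv2.absdiff(T["color"],T0["color"]).max(2);print("diff upper-left gutter (stop b)",d[190:224,260:320].max(),"stop a plate", d[227:256,262:281].max())
r=read_camera("top");print("moving?",np.percentile(cv2.absdiff(r["color"],T["color"])[225:256,280:308],[50,99,100]),observe()["time_s"])
```

```text
0.095 0.022 top [112. 191.] [200. 292.] scene [548. 148.] [661. 288.]
0.095 0.026 top [113. 191.] [202. 292.] scene [547. 142.] [660. 283.]
0.099 0.022 top [104. 192.] [193. 292.] scene [556. 149.] [669. 289.]
0.099 0.026 top [106. 191.] [194. 293.] scene [555. 143.] [668. 283.]
0.103 0.022 top [ 97. 192.] [185. 293.] scene [565. 149.] [677. 289.]
0.103 0.026 top [ 98. 192.] [186. 293.] scene [563. 144.] [676. 284.]
diff upper-left gutter (stop b) 23 stop a plate 23
moving? [1. 4. 6.] 7.15
```

```bash
python3 -c "
from bench import *
print(finish_job())"
```

```text
the job is handed in; nothing more can be done
None
```

I pushed the thicker dark roller up its own (+y) lane with the fingertips nearly closed, over the sill and into the seat. I then backed off, lifted clear and handed the job in at about 7.2 s. No verdict was reported.

**Roller in the seat:** The pictures after letting go show it between sill and stop plate, on the floor. Its axis is at about 0.096 m along the lane against an estimated seat point of 0.098–0.099 m, which is within the 6 mm limit and about the size of the camera error. It was not moving between two pictures about 0.1–0.2 s apart, though I did not watch it for longer than that.

**Other things:** Both stop plates showed no change from the first top picture, beyond image noise. The highest contact force I read was about 3 N, against the 28 N that would slide a stop. The thin roller, ribbon roll and spanner look unmoved in the scene view, and the domed nut in the top view. I did not check the screwdriver or cleaner closely at the end, but the arm never went near them.

**Disagreement:** My first top-view reading of the stop face was about 5–8 mm too far uphill because I took the plate's back edge for its face. The sill crest, remeasured with the wrist camera, gave the seat position quoted above.

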